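Lock the lamp stem with a jam nut

ROBOT

A 6-joint arm with a two-finger parallel gripper is mounted at the origin on the work surface. World frame = base frame: x ahead of the robot, y to its left, z up, the work surface at z = 0. Lengths are in m, angles in rad, forces in N, time in s.
With the tool pointing down it reaches from about 0.35 to 0.875 m from the base axis. Payload 4.2 kg.
Tool frame: the origin (TCP) lies on the front face of the gripper's body, between the roots of the fingers; the fingertips stand 73 mm ahead of it and the grasp point (between the pads) lies 54 mm ahead of it; z points along the fingers, y is the direction in which the jaws open and shut (so a half turn about z gives the same grasp; the last joint's range is limited). The gripper opens to 85 mm and grips with 20 to 120 N. Pads are 22 mm wide; open, the fingers measure 114 mm over their backs; the gripper's body (76 mm by 85 mm) begins 54 mm behind the grasp point. The pads swing forward as they close: fully open they stand 13 mm farther back than shut.
Start: joints at [1.405, 0.385, 0.008, 0, -1.194, -0.259], TCP at [0.258, 0.569, 0.304] pointing down, gripper open.
Joint ranges: [-3.14, 3.14], [-1.21, 2.06], [-1.07, 1.41], [-3.16, 2.05], [-2.99, -0.16], [-3.1, 3.1]. Speed limits (rad/s): [2.79, 2.79, 3.14, 3.14, 3.14, 3.14].

INTERFACE

Orientations are given as [roll, pitch, yaw] about the fixed x, y, z axes, in that order (R = Rz(yaw) Ry(pitch) Rx(roll)).
In Python, from cell import manip gives the robot as it stands.
- The arm moves only by the tool arm_command, never from a script. Its argument "targets" is a list that holds one entry, the list of rows, each a list of 5 numbers: the opening, from 0 (shut) to 1 (fully open), then the shift along the tool's x, y, z in m, then the turn about the tool's z in rad. A call has 1 to 12 rows; each row is the pose to reach, as a shift and turn from the pose commanded when the call began, along the tool's axes at that moment; what a row does not reach only later rows make up. A row lasts 1/10 s, in which the tool goes at most 50 mm and 8.59 degrees, less where a joint would pass 70% of its speed; a pose out of reach is approached as far as the arm can. A call with a gripper value outside its range is refused whole. The fingers move at their own pace and stop on an object; the grip force is fixed at half the most. Time passes only in rows, so rows that repeat a pose let the fingers close. It gives the time, the measured TCP pose, the force and the opening at its end, in the units of the state.
- manip.get_state(): the state, without advancing time (a new reading comes with each control period).
- manip.capture(name): name is "scene" or "top" or "wrist"; returns a dict with "frame" (420x560x3 uint8, red, green, blue), "range_z" (420x560 float32, m along the optical axis (not along the pixel's ray), 0 where there is no reading), "fx", "fy", "cx", "cy" (pixels), "origin" and "rotation" of the camera in the world. Camera axes: x right, y up, looking along -z (the intrinsics and any distortion apply to the point x, -y, -z); pixel columns grow to the right and rows downward; lengths in m; the calibration is good to about 2 mm. The wrist camera is an equidistant fisheye: a pixel r from the principal point sees the ray r / f radians off the axis. A picture is of the moment at which its call begins.
- manip.close_job(): hands the job in, once; it reports no verdict.
The state is a dict: "time": time; "joint_pos": joint angles; "dq": joint speeds; "joint_efforts": joint torques, N m; "eef_pos": TCP position; "tcp_rot": TCP orientation; "ft_force": force on the tool from outside, world axes, zero at the start; "wrist_torque": the same for the moment, N m; "finger_gap": finger opening in m.
Only numpy, scipy, OpenCV 4.12 (cv2) and the standard library are available. Lean on these libraries where they do the work, as an engineer would, in place of code of your own. Each camera call takes 0.05 s, during which the arm holds its last target. There are 200 camera calls.

TASK

Pick up the blue-gripped spanner and slide it flat onto the steel lower nut from the handle side, with its handle lying along the board beside the stop pin, and let go of it there. Then turn the brass jam nut clockwise by its bar until it locks against the lower nut while the spanner bears on the pin: tighten it firmly, to about 0.5 N m and never above 1 N m, so that the lower nut hardly turns. Leave the spanner on the nut, and leave the other things where they are.

Things in the scene. Friction and masses are not known exactly. Their poses are not given: they have to be found in the camera images.
- board: Fixed wooden assembly board, 310 x 120 mm, 22 mm thick, with an upright lamp stem through it. Origin on the table under the stem's axis, z up; it runs from x = -240 to +70 and y = -60 to +60 mm of its own frame, its long end (-x) pointing roughly to the robot. The spanner comes to lie on its top, 22 mm above the table.
- stop_pin (a point): Middle of the steel stop pin, 12 mm across, standing 30 mm above the board at x = -190, y = +25 mm of the board's frame. A spanner on the lower nut with its handle along the board's -x swings clockwise (from above) a few degrees, 1 to 21 mm at the pin, before its handle bears on it.
- lower_nut (a point): Centre of the steel hexagonal lower nut on the stem: 36 mm across flats, 41.6 mm across corners, 14 mm tall, from 22 to 36 mm above the table. x points to a corner, so two flats lie parallel to x; at the start x is within 3 degrees of the board's x. It turns under 0.06 N m, so a tightening jam nut drags it round unless it is held.
- lower_nut_corner (a point): The corner of the lower nut on its +x side, 20.8 mm from its axis: shows if the nut has turned (8.5 mm is 24 degrees, the most allowed).
- jam_nut (a point): Middle of the brass jam nut's upright bar, on the stem's axis. The bar is 46 mm long (its x), 12 mm thick (its y), 34 mm tall, from 50 to 84 mm above the table; below it the nut's hexagon (36 mm across flats) spans 40 to 50 mm. Grip the bar across its thickness from above; it is tightened in one grip, with at most 85 degrees of turn, clockwise from above.
- jam_squeeze (a joint): Strain between the nuts, rad. The jam nut runs freely (0.02 N m) for 15 to 50 degrees, not shown by its pose, meets the lower nut and drags it till the pin stops the spanner; then the moment rises steeply. Squeeze is 0 up to 0.25 N m, 0.013 at 0.38, 0.025 at 0.5, 0.075 at 1 N m, and springs back to 0.025 or less. Too small to see: feel the moment.
- spanner_grip (a point): Centre of the blue grip (44 mm long, 18 wide, 28 tall) on a loose steel spanner of 0.28 to 0.46 kg, at first on a 4 mm tool mat. Its x points to the jaws. The spanner is 10 mm thick, head 62 mm wide, shaft 16 mm wide and reaching 115 mm behind the grip's centre; its underside is 24 mm below this point, the grip's foot 14 mm below. Grip it across its width from above.
- spanner_jaw (a point): Centre of the blue spanner's open jaw, 95 mm ahead (its x) of the grip's centre, 5 mm above its underside. The jaw is 38 mm wide, its flared lips reach 23 mm ahead of this point and its bottom is 22 mm behind it. On the lower nut this point lies on the stem's axis; slide it on level, 1 or 2 mm above the board, from 50 mm short: farther back the gripper would meet the pin.
- small_spanner_grip (a point): Centre of the red grip of a similar, smaller spanner (26 mm jaw), also on the mat; it does not fit and stays where it is.
- tin_mid (a point): 40 mm up in a paint tin with a white label (70 mm wide, 85 mm tall); bystander.
- tin2_mid (a point): 40 mm up in a paint tin with a red label (70 mm wide, 85 mm tall); bystander.
- glue_jar_mid (a point): 40 mm up in a jar (56 mm wide, 70 mm tall); bystander.
- brush_mid (a point): The lying brush; bystander.
- collar_mid (a point): Centre of a loose brass shade collar (ring of 90 mm, 12 mm tall); bystander.
Things that resemble listed ones, but are neither listed nor needed, are in the scene too. Leave any orange look-alike of the part that bears spanner_grip alone.

How it is judged:
By the outcome, as a careful person would: the job done as asked, in the order asked, and still so for the second after the job is handed in, with the robot touching nothing.
It also fails if it takes over 59 s, if anything falls off the work surface, if the arm or the gripper's body presses on something with over 40 N, if the wrist force passes 120 N, or if a joint passes its speed limit or range.

## Working session

There is one attempt and no reset: what is moved stays moved. The work goes in short steps, Python scripts to look and compute and a tool call to move; the robot and the scene stay as the last step left them, time stands still between calls to the robot, and variables do not carry over. Pictures are saved under pics/ and viewed, about 8 in all and at most 12, crops included, and the job is handed in when it is done.

Besides the shell and the picture viewer there is one more tool, called as a command line: name --argument value ..., lists and objects as JSON in quotes. arm_command: Moves the arm, as the interface text tells. Its arguments: {"type":"object","properties":{"targets":{"type":"array","items":{"type":"array","items":{"type":"array","items":{"type":"number"}}}}},"required":["targets"]}

```bash
mkdir -p pics; cat > h.py <<'E'
import numpy as np, cv2, sys
from cell import manip
def cap(n,f):
    c=manip.capture(n); np.savez('pics/'+f+'.npz',**c); return c
def pt(c,u,v,z=None):
    """world point of pixel (pinhole); z None: use depth, else intersect with plane z"""
    d=np.array([(u-c['cx'])/c['fx'],-(v-c['cy'])/c['fy'],-1.0]); R=np.array(c['rotation']).reshape(3,3); o=np.array(c['origin'])
    w=R@d
    s=float(c['range_z'][int(round(v)),int(round(u))]) if z is None else (z-o[2])/w[2]
    return o+s*w
E
python3 - <<'E'
from h import *
print({k:np.round(v,3) if not isinstance(v,str) else v for k,v in manip.get_state().items()})
for n in ['top','scene']:
    c=cap(n,n+'1'); print(n,c['fx'],c['cx'],c['cy'],np.round(c['origin'],3),np.round(c['rotation'],3).tolist())
    cv2.imwrite(f'pics/{n}1.png',cv2.resize(c['frame'][:,:,::-1],(784,588),interpolation=cv2.INTER_CUBIC))
E
```

```text
{'time': np.float64(0.0), 'joint_pos': array([ 1.405,  0.386,  0.007, -0.   , -1.194, -0.259]), 'dq': array([0.001, 0.   , 0.   , 0.   , 0.002, 0.001]), 'joint_efforts': array([ 0.0000e+00, -3.9229e+01,  1.8841e+01,  4.1860e+00, -5.0000e-03,
        0.0000e+00]), 'eef_pos': array([0.257, 0.569, 0.303]), 'tcp_rot': array([ 3.139, -0.   , -0.425]), 'ft_force': array([ 0.127, -0.367, -0.424]), 'wrist_torque': array([0.017, 0.019, 0.039]), 'finger_gap': np.float64(0.085)}
top 422.46881037627395 277.19719451103776 215.57208104428636 [ 0.275 -0.071  1.179] [0.223, -0.002, -1.507]
scene 503.284896431217 277.90829226215226 211.1316426650374 [1.123 0.827 0.947] [0.881, 0.022, 2.539]
```

```bash
sed -i "s/R=np.array(c\['rotation'\]).reshape(3,3);/R=Rot.from_euler('xyz',np.array(c['rotation'])).as_matrix();/; 1a from scipy.spatial.transform import Rotation as Rot" h.py; cat h.py | head -12
```

```text
import numpy as np, cv2, sys
from scipy.spatial.transform import Rotation as Rot
from cell import manip
def cap(n,f):
    c=manip.capture(n); np.savez('pics/'+f+'.npz',**c); return c
def pt(c,u,v,z=None):
    """world point of pixel (pinhole); z None: use depth, else intersect with plane z"""
    d=np.array([(u-c['cx'])/c['fx'],-(v-c['cy'])/c['fy'],-1.0]); R=Rot.from_euler('xyz',np.array(c['rotation'])).as_matrix(); o=np.array(c['origin'])
    w=R@d
    s=float(c['range_z'][int(round(v)),int(round(u))]) if z is None else (z-o[2])/w[2]
    return o+s*w
```

View pics/top1.png

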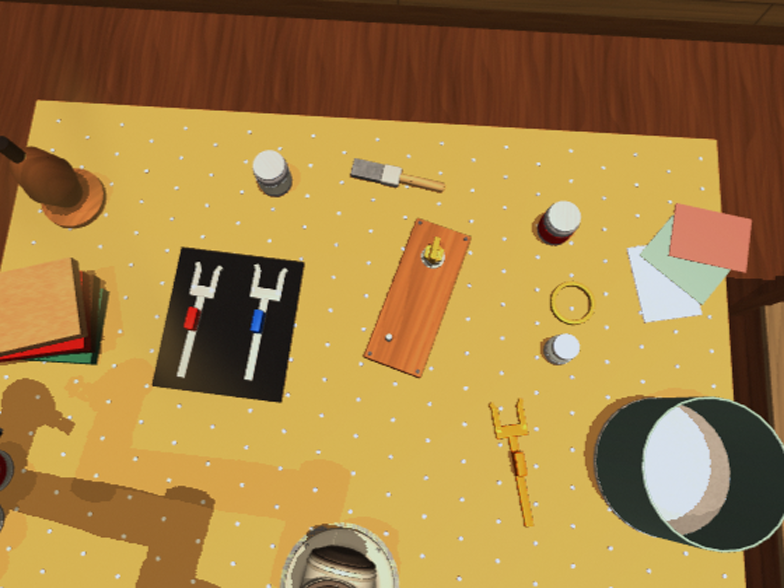

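View pics/scene1.png

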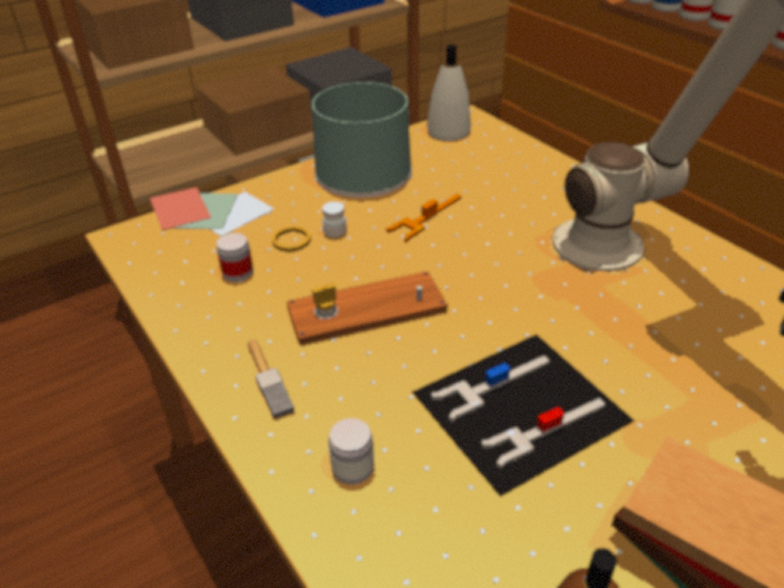

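The top view (1.4x scale) shows the blue spanner's grip at (257,321) with its tail at (249,379) and lips at (256,266) and (286,268). The jam nut is at (433,251) and the pin at (389,337). The orange look-alike is at (515,460), well away.

```bash
python3 - <<'E'
from h import *
c=dict(np.load('pics/top1.npz'))
for n,u,v,z in [('grip top',257,318,.042),('tail',249,379,.014),('lipL',256,266,.014),('lipR',286,268,.014),('pin top',389,336,.052),('stem/bar',433,245,.084),('bc1',416,219,.022),('bc2',470,237,.022),('bc3',419,377,.022),('bc4',364,357,.022),('red',191,318,.042)]:
    print(n,np.round(pt(c,u/1.4,v/1.4,z),3),np.round(pt(c,u/1.4,v/1.4),3))
f=c['frame'][:,:,::-1]
a=cv2.resize(f[180:280,160:240],None,fx=5,fy=5,interpolation=cv2.INTER_CUBIC)
b=cv2.resize(f[150:275,255:340],None,fx=4,fy=4,interpolation=cv2.INTER_CUBIC)
o=np.zeros((500,740,3),np.uint8);o[:500,:400]=a;o[:,400:]=b
cv2.imwrite('pics/crop1.png',o)
E
```

```text
grip top [0.483 0.197 0.042] [0.484 0.198 0.039]
tail [0.366 0.205 0.014] [0.366 0.205 0.015]
lipL [0.596 0.218 0.014] [0.597 0.218 0.011]
lipR [0.596 0.156 0.014] [0.599 0.158 0.004]
pin top [ 0.463 -0.063  0.052] [ 0.462 -0.063  0.058]
stem/bar [ 0.641 -0.137  0.084] [ 0.641 -0.138  0.083]
bc1 [ 0.716 -0.103  0.022] [ 0.725 -0.104 -0.002]
bc2 [ 0.684 -0.216  0.022] [ 0.683 -0.216  0.024]
bc3 [ 0.391 -0.127  0.022] [ 0.391 -0.127  0.02 ]
bc4 [ 0.423 -0.017  0.022] [ 0.425 -0.016  0.001]
red [0.475 0.326 0.042] [0.475 0.325 0.044]
```

View pics/crop1.png

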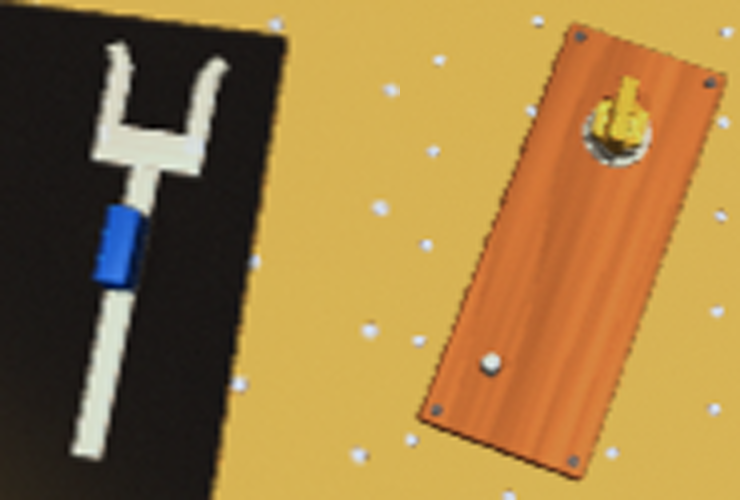

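```bash
python3 - <<'E'
from h import *
c=dict(np.load('pics/top1.npz'))
S=lambda x,y,z:pt(c,160+x/5-.4,180+y/5-.4,z)
B=lambda x,y,z:pt(c,255+(x-400)/4-.4,150+y/4-.4,z)
t=S(87,457,.014);l=S(118,45,.014);r=S(222,63,.014)
m=(l+r)/2; d=m-t; print('spanner tail',t,'lipmid',m,'len',np.linalg.norm(d),'(233) yaw',np.degrees(np.arctan2(d[1],d[0])))
u=d/np.linalg.norm(d); print('grip from tail',t+.115*u,'from lips',m-.118*u, 'blue top', S(121,243,.042))
P=[B(574,24,.022),B(726,75,.022),B(580,477,.022),B(420,418,.022)]
for p in P: print(p)
ax=(P[0]+P[1]-P[2]-P[3])/2; print('len',np.linalg.norm(ax),'yaw',np.degrees(np.arctan2(ax[1],ax[0])))
print('widths',np.linalg.norm(P[0]-P[1]),np.linalg.norm(P[2]-P[3]))
ux=ax/np.linalg.norm(ax);uy=np.array([-ux[1],ux[0],0]); ce=sum(P)/4; print('stem from corners',ce+.085*ux)
pin=B(490,359,.052); print('pin',pin,'stem from pin',pin+.19*ux-.025*uy,'nut', B(617,133,.036))
E
```

```text
spanner tail [0.3652801  0.20758831 0.014     ] lipmid [0.59698411 0.18686273 0.014     ] len 0.23262910691561753 (233) yaw -5.111419283095011
grip from tail [0.47982278 0.19734264 0.014     ] from lips [0.47945336 0.19737568 0.014     ] blue top [0.48040175 0.19586161 0.042     ]
[ 0.71872983 -0.10610119  0.022     ]
[ 0.68692564 -0.21745012  0.022     ]
[ 0.39184687 -0.12746849  0.022     ]
[ 0.42520661 -0.0155553   0.022     ]
len 0.30783213139529514 yaw -17.051069222833696
widths 0.11580194746037309 0.11677942544699603
stem from corners [ 0.63694096 -0.14156781  0.022     ]
pin [ 0.46423749 -0.06122927  0.052     ] stem from pin [ 0.63855521 -0.14084292  0.052     ] nut [ 0.63389088 -0.14027319  0.036     ]
```

```bash
cat >> h.py <<'E'
def go(x,y,z,yaw):
    s=manip.get_state(); R=Rot.from_euler('xyz',s['tcp_rot']).as_matrix()
    d=R.T@(np.array([x,y,z])-s['eef_pos']); t=-(np.radians(yaw)-s['tcp_rot'][2])
    print('t',round(float(s['time']),2),'pos',np.round(s['eef_pos'],4),'rot',np.round(s['tcp_rot'],4),'F',np.round(s['ft_force'],1),'M',np.round(s['wrist_torque'],2),'gap',round(float(s['finger_gap']),4),'\n shift',np.round(d,4),'turn',round((t+np.pi)%(2*np.pi)-np.pi,4))
E
python3 -c "
from h import *
go(.48,.197,.2,-5.1)"
```

```text
t 0.1 pos [0.2574 0.5691 0.3029] rot [ 3.1396e+00 -1.0000e-04 -4.2490e-01] F [ 0.1 -0.1 -0.4] M [ 0.01 -0.03 -0.04] gap 0.0853 
 shift [0.3562 0.247  0.1034] turn -0.3359
```

arm_command --targets '[[[1,0.356,0.247,0.103,-0.336],[1,0.356,0.247,0.103,-0.336],[1,0.356,0.247,0.103,-0.336],[1,0.356,0.247,0.103,-0.336],[1,0.356,0.247,0.103,-0.336],[1,0.356,0.247,0.103,-0.336],[1,0.356,0.247,0.103,-0.336],[1,0.356,0.247,0.103,-0.336],[1,0.356,0.247,0.103,-0.336],[1,0.356,0.247,0.103,-0.336],[1,0.356,0.247,0.103,-0.336],[1,0.356,0.247,0.103,-0.336]]]'

```text
time: 1.3
eef_pos: [0.48, 0.1982, 0.201]
tcp_rot: [-3.141, -0.0, -0.088]
ft_force: [-0.9, 1.3, 0.1]
finger_gap: 0.0855
```

```bash
python3 -c "
from h import *
go(.48,.197,.083,-5.1)
c=cap('wrist','w1');print(c['fx'],c['cx'],c['cy'],c['origin'],c['rotation'])
cv2.imwrite('pics/w1.png',cv2.resize(c['frame'][:,:,::-1],(784,588),interpolation=cv2.INTER_CUBIC))"
```

```text
t 1.3 pos [0.48   0.1982 0.201 ] rot [-3.1413e+00 -3.0000e-04 -8.8100e-02] F [-0.9  1.3  0.1] M [ 0.03  0.01 -0.05] gap 0.0855 
 shift [0.     0.0013 0.118 ] turn 0.0009
325.19226210127806 280.1910878156245 212.7942412957509 [0.55712378 0.19223355 0.2714049 ] [-3.06910456e-01 -4.86496821e-04 -1.65940764e+00]
```

View pics/w1.png

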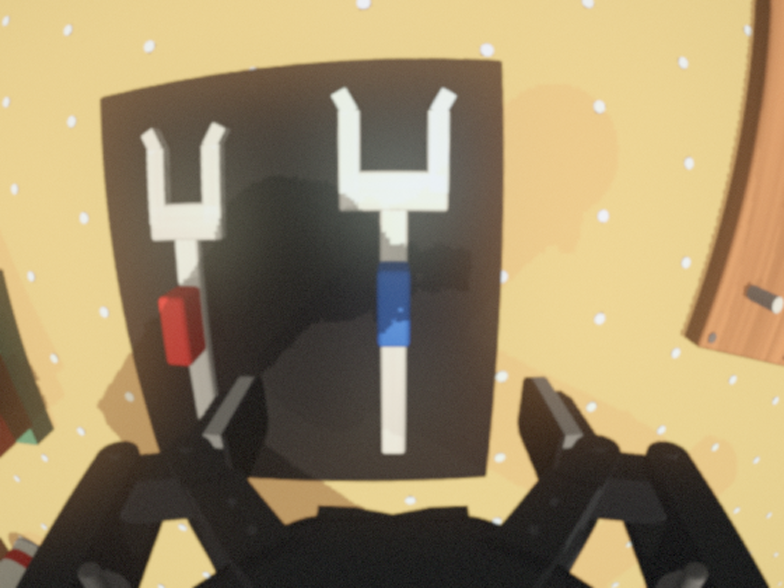

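The wrist view shows the blue spanner centred between the fingers and parallel to the view's axis. The grip is at (394,305), the lips are at (345,92) and (449,92), and the tail is at (393,453).

```bash
cat >> h.py <<'E'
def fp(c,u,v,z):
    a=np.array([u-c['cx'],v-c['cy']])/c['fx']; r=np.hypot(*a); k=np.sin(r)/r if r>0 else 1
    w=Rot.from_euler('xyz',c['rotation']).as_matrix()@np.array([a[0]*k,-a[1]*k,-np.cos(r)])
    o=np.array(c['origin']); return o+(z-o[2])/w[2]*w
E
python3 -c "
from h import *
c=dict(np.load('pics/w1.npz'))
q=lambda u,v,z:fp(c,u/1.4,v/1.4,z)
t=q(393,453,.014);m=(q(337,92,.014)+q(452,92,.014))/2;d=m-t
print(t,m,np.hypot(*d[:2]),np.degrees(np.arctan2(d[1],d[0])))
u=d/np.linalg.norm(d);print(t+.115*u,m-.118*u,q(394,266,.042),q(394,320,.042))
go(.48,.197,.083,-5.1)"
```

```text
[0.36313929 0.20883091 0.014     ] [0.59514954 0.18747096 0.014     ] 0.2329914153699666 -5.260090156476592
[0.47765501 0.19828805 0.014     ] [0.47764646 0.19828884 0.014     ] [0.5018861 0.1961282 0.042    ] [0.47221239 0.19873089 0.042     ]
t 1.35 pos [0.4799 0.1986 0.2012] rot [-3.1411e+00 -5.0000e-04 -8.7400e-02] F [ 0.4 -0.1  1. ] M [-0.02  0.05 -0.05] gap 0.0856 
 shift [0.0002 0.0017 0.1182] turn 0.0017
```

arm_command --targets '[[[1,-0.001,0,0.045,0.003],[1,-0.001,0,0.085,0.003],[1,-0.001,0,0.108,0.003],[1,-0.001,0,0.118,0.003],[1,-0.001,0,0.118,0.003],[0,-0.001,0,0.118,0.003],[0,-0.001,0,0.118,0.003],[0,-0.001,0,0.118,0.003],[0,-0.001,0,0.118,0.003],[0,-0.001,0,0.118,0.003],[0,-0.001,0,0.118,0.003],[0,-0.001,0,0.118,0.003]]]'

```text
time: 2.55
eef_pos: [0.4794, 0.1979, 0.0837]
tcp_rot: [-3.141, -0.001, -0.092]
ft_force: [-1.3, 0.3, 5.7]
finger_gap: 0.0168
```

```bash
python3 -c "
from h import *
go(.48,.197,.18,-5.1)"
```

```text
t 2.55 pos [0.4794 0.1979 0.0837] rot [-3.141e+00 -9.000e-04 -9.160e-02] F [-1.3  0.3  5.7] M [-0.03  0.38 -0.04] gap 0.0168 
 shift [ 0.0007  0.0008 -0.0963] turn -0.0025
```

Gripped, with a gap of 17 mm. Next I lift and carry the spanner to a hover short of the nut.

arm_command --targets '[[[0,0,0,-0.03,0],[0,0,0,-0.065,0],[0,0,0,-0.1,0],[0,0,0,-0.1,0]]]'

```text
time: 2.95
eef_pos: [0.481, 0.199, 0.1871]
tcp_rot: [-3.135, -0.007, -0.091]
ft_force: [0.6, 1.0, -3.6]
finger_gap: 0.0173
```

```bash
python3 -c "
from h import *
go(.491,-.096,.184,-17)"
```

```text
t 2.95 pos [0.481  0.199  0.1871] rot [-3.1354 -0.0073 -0.0911] F [ 0.6  1.  -3.6] M [ 0.11 -0.09 -0.02] gap 0.0173 
 shift [0.0368 0.2929 0.0016] turn 0.2056
```

arm_command --targets '[[[0,0.005,0.04,0,0.03],[0,0.01,0.08,0,0.06],[0,0.015,0.12,0,0.09],[0,0.02,0.16,0,0.12],[0,0.025,0.2,0,0.15],[0,0.03,0.24,0,0.18],[0,0.035,0.275,0,0.2],[0,0.037,0.293,0,0.206],[0,0.037,0.293,0,0.206],[0,0.037,0.293,0,0.206],[0,0.037,0.293,0,0.206],[0,0.037,0.293,0,0.206]]]'

```text
time: 4.15
eef_pos: [0.489, -0.0965, 0.1826]
tcp_rot: [3.142, 0.001, -0.296]
ft_force: [-0.6, -0.5, -3.5]
finger_gap: 0.0167
```

```bash
python3 -c "
from h import *
go(.491,-.096,.184,-17)
c=cap('wrist','w2')
cv2.imwrite('pics/w2.png',cv2.resize(c['frame'][:,:,::-1],(784,588),interpolation=cv2.INTER_CUBIC))"
```

```text
t 4.15 pos [ 0.489  -0.0965  0.1826] rot [ 3.1415e+00  6.0000e-04 -2.9640e-01] F [-0.6 -0.5 -3.5] M [-0.02 -0.    0.05] gap 0.0167 
 shift [ 0.0018 -0.0011 -0.0014] turn 0.0003
```

View pics/w2.png

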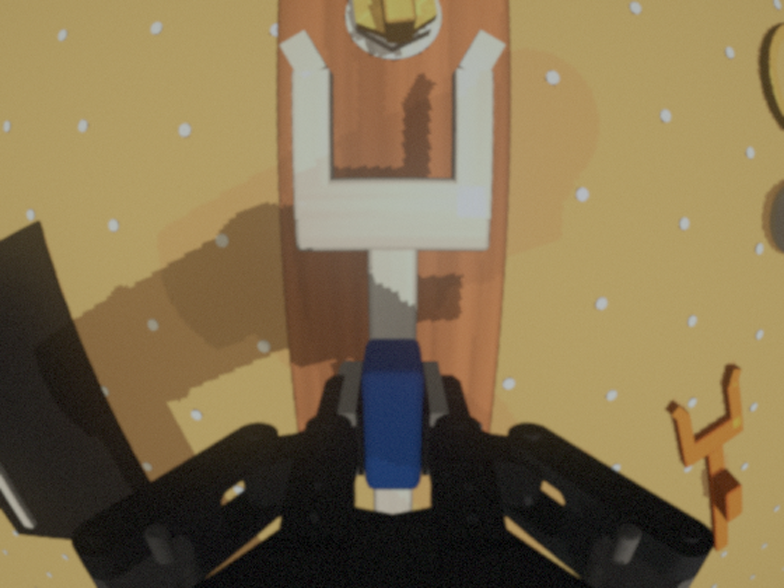

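The spanner is held straight with its jaw centred at column 392. The lower nut and stem are at about (393,18), and the board's edges at columns 278 and 509 are nearly symmetric, so the alignment is good. Next I check this in numbers.

```bash
python3 -c "
from h import *
c=dict(np.load('pics/w2.npz'))
q=lambda u,v,z:fp(c,u/1.4,v/1.4,z)
f=lambda a,b:np.degrees(np.arctan2((b-a)[1],(b-a)[0]))
print('edges yaw',f(q(290,360,.022),q(278,20,.022)),f(q(503,300,.022),q(509,20,.022)))
L=q(278,20,.022);R=q(509,20,.022);print(L,R,(L+R)/2)
print('nut',q(346,16,.036),q(440,16,.036),(q(346,16,.036)+q(440,16,.036))/2)
T=np.array(manip.get_state()['eef_pos']);R=Rot.from_euler('xyz',manip.get_state()['tcp_rot']).as_matrix()
for n,a in dict(lipL=(300,40,.109),lipR=(487,40,.109),jb1=(331,180,.109),jb2=(455,180,.109),nut=(393,16,.036),stemest=None,pinest=None).items() if 0 else []: pass
for a in [(300,40,.113),(487,40,.113),(331,180,.113),(455,180,.113),(393,16,.036)]: print(np.round(R.T@(q(*a)-T),4))
print('stem est in tool',R.T@(np.array([.638,-.141,.036])-T))
w=cv2.resize(c['frame'][0:60,220:340,::-1],None,fx=6,fy=6,interpolation=cv2.INTER_CUBIC);cv2.imwrite('pics/crop2.png',w)
"
```

```text
edges yaw -17.027864422859185 -16.75243043280552
[ 0.65198177 -0.08478525  0.022     ] [ 0.61770937 -0.19746238  0.022     ] [ 0.63484557 -0.14112382  0.022     ]
nut [ 0.63666188 -0.11818243  0.036     ] [ 0.62376193 -0.16051969  0.036     ] [ 0.6302119  -0.13935106  0.036     ]
[ 0.1153 -0.0289  0.0697]
[0.1154 0.0282 0.0697]
[ 0.0706 -0.0195  0.0697]
[0.0706 0.0185 0.0697]
[ 0.1471 -0.0003  0.1467]
stem est in tool [ 0.15548398 -0.00094162  0.14669761]
```

View pics/crop2.png

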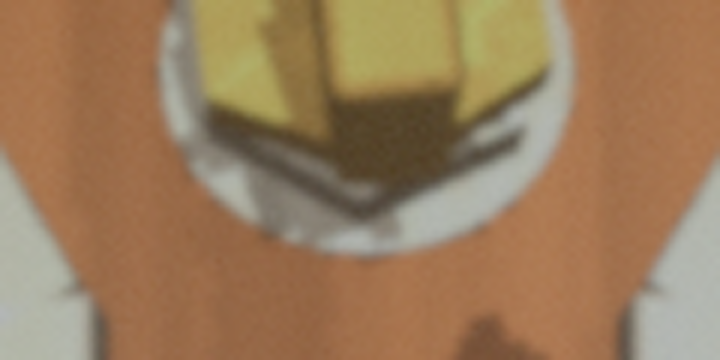

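```bash
python3 -c "
from h import *
c=dict(np.load('pics/w2.npz'))
s=manip.get_state();T=np.array(s['eef_pos']);R=Rot.from_euler('xyz',s['tcp_rot']).as_matrix()
k=lambda u,v,z:np.round(R.T@(fp(c,220+u/6-.4,v/6-.4,z)-T),4)
print('washer',k(365,253,.022),k(160,60,.022),k(578,60,.022))
for z in(.036,.022,.04):print('corner',z,k(363,215,z),k(205,120,z),k(522,133,z))
print('bar', k(330,95,.084),k(458,90,.084))
print('depth at washer',c['range_z'][41,280],c['range_z'][34,272],c['range_z'][38,270], c['range_z'][50,280])
print(T[2])
"
```

```text
washer [ 0.1284 -0.0004  0.1607] [ 0.1536 -0.0244  0.1607] [0.1536 0.0245 0.1607]
corner 0.036 [ 0.1298 -0.0007  0.1467] [ 0.1414 -0.0179  0.1467] [0.1398 0.0167 0.1467]
corner 0.022 [ 0.1332 -0.0006  0.1607] [ 0.1455 -0.019   0.1607] [0.1439 0.0179 0.1607]
corner 0.04 [ 0.1288 -0.0007  0.1427] [ 0.1402 -0.0176  0.1427] [0.1387 0.0164 0.1427]
bar [ 0.1293 -0.0035  0.0987] [0.1299 0.0074 0.0987]
depth at washer 0.20174333 0.20134142 0.20274733 0.20695227
0.1827502057190345
```

arm_command --targets '[[[0,0.012,0,0.02,0],[0,0.012,0,0.045,0],[0,0.012,0,0.065,0],[0,0.012,0,0.074,0],[0,0.012,0,0.078,0],[0,0.012,0,0.079,0],[0,0.012,0,0.079,0]]]'

```text
time: 4.9
eef_pos: [0.5012, -0.1007, 0.1047]
tcp_rot: [-3.141, -0.002, -0.297]
ft_force: [0.1, -0.8, -3.0]
finger_gap: 0.0172
```

```bash
python3 -c "
from h import *
go(.5,-.1,.1032,-17)
c=cap('wrist','w3')
s=manip.get_state();T=np.array(s['eef_pos']);R=Rot.from_euler('xyz',s['tcp_rot']).as_matrix()
print('stem from top',R.T@(np.array([.638,-.141,.036])-T))
cv2.imwrite('pics/w3.png',cv2.resize(c['frame'][0:280,100:460,::-1],(784,610),interpolation=cv2.INTER_CUBIC)[:600])"
```

```text
t 4.9 pos [ 0.5012 -0.1007  0.1047] rot [-3.1411e+00 -1.6000e-03 -2.9730e-01] F [ 0.1 -0.8 -3. ] M [-0.    0.08 -0.  ] gap 0.0172 
 shift [-0.0014 -0.0003  0.0015] turn -0.0006
stem from top [ 0.14244832 -0.00158484  0.06910121]
```

View pics/w3.png

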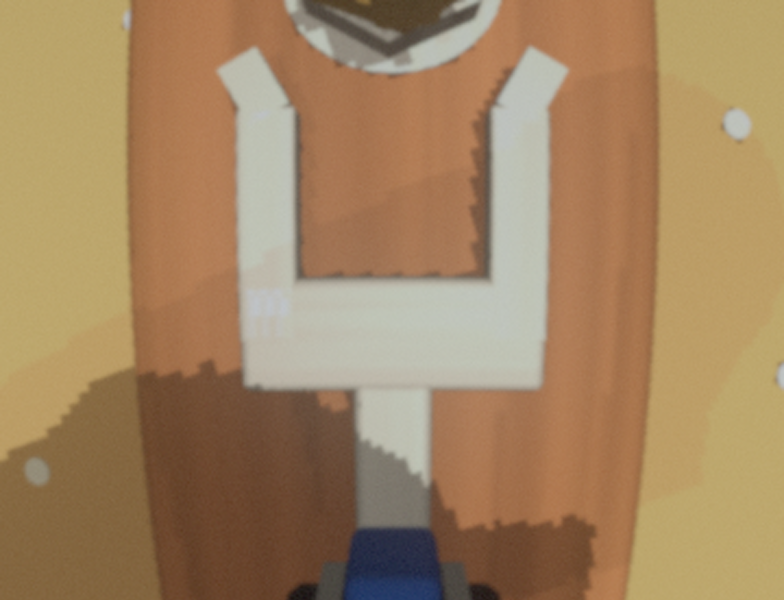

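The jaw sits squarely in front of the nut. The nut's corner is at (390,52) and the jaw's midline is at column 394, within 1 mm. Next I slide it on.

arm_command --targets '[[[0,0.003,-0.0006,0.001,0],[0,0.01,-0.0006,0.001,0],[0,0.017,-0.0006,0.001,0],[0,0.024,-0.0006,0.001,0],[0,0.03,-0.0006,0.001,0],[0,0.036,-0.0006,0.001,0],[0,0.04,-0.0006,0.001,0],[0,0.043,-0.0006,0.001,0],[0,0.045,-0.0006,0.001,0],[0,0.045,-0.0006,0.001,0]]]'

```text
time: 5.95
eef_pos: [0.5439, -0.1136, 0.1029]
tcp_rot: [3.142, 0.0, -0.298]
ft_force: [0.1, -0.0, -3.3]
finger_gap: 0.0169
```

```bash
python3 -c "
from h import *
go(.5465,-.1146,.103,-17)"
```

```text
t 5.95 pos [ 0.5439 -0.1136  0.1029] rot [ 3.1416  0.     -0.2978] F [ 0.1 -0.  -3.3] M [-0.01  0.03 -0.05] gap 0.0169 
 shift [ 0.0028  0.0002 -0.0001] turn -0.0011
```

arm_command --targets '[[[0,0.002,0,0,0],[0,0.004,0,0,0],[0,0.004,0,0,0],[0,0.004,0,0,0]]]'

```text
time: 6.35
eef_pos: [0.547, -0.1147, 0.1027]
tcp_rot: [3.141, 0.001, -0.298]
ft_force: [-1.7, 0.8, -2.9]
finger_gap: 0.0173
```

arm_command --targets '[[[0,0.001,0,0,0],[0,0.002,0,0,0],[0,0.002,0,0,0]]]'

```text
time: 6.65
eef_pos: [0.5475, -0.115, 0.1026]
tcp_rot: [3.141, 0.005, -0.298]
ft_force: [-6.3, 3.4, 1.0]
finger_gap: 0.0169
```

```bash
python3 -c "
from h import *
go(.5495,-.1139,.103,-17)
for n in ['scene','wrist']:
    c=cap(n,n+'4')
    f=c['frame'][:,:,::-1]
    f=cv2.resize(f[185:255,190:330],(784,392),interpolation=cv2.INTER_CUBIC) if n=='scene' else cv2.resize(f[:150,180:380],(784,588),interpolation=cv2.INTER_CUBIC)
    cv2.imwrite(f'pics/{n}4.png',f)
a=cv2.imread('pics/scene4.png');b=cv2.imread('pics/wrist4.png');cv2.imwrite('pics/both4.png',np.hstack([cv2.resize(a,(400,200))[:,:],cv2.resize(b,(400,300))[:200]]) if 0 else np.vstack([cv2.resize(a,(560,280)),cv2.resize(b,(560,420))])[:600])
"
```

```text
t 6.65 pos [ 0.5475 -0.115   0.1026] rot [ 3.1405  0.0051 -0.2979] F [-6.3  3.4  1. ] M [0.97 1.67 0.07] gap 0.0169 
 shift [ 0.0016 -0.0016 -0.0004] turn -0.0012
```

View pics/both4.png

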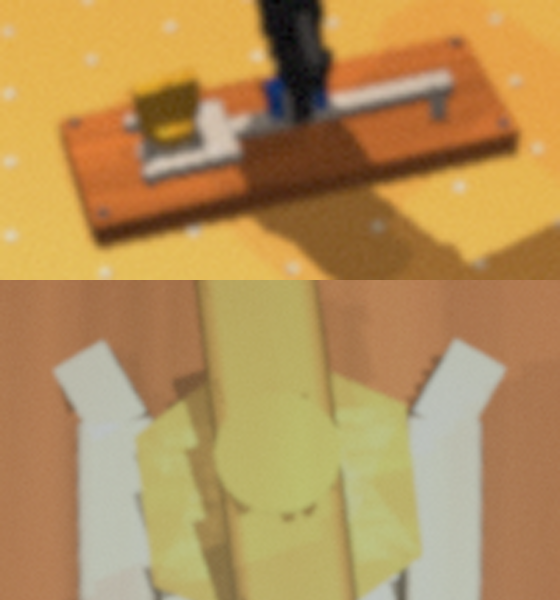

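The spanner is on the nut: its lips straddle the hexagon and light contact with the jaw bottom was felt at 7 N. Next I back off 1 mm, set it down and release.

arm_command --targets '[[[0,-0.002,0,0,0],[0,-0.0025,0,0.001,0],[0,-0.0025,0,0.0015,0],[0,-0.0025,0,0.0015,0]]]'

```text
time: 7.15
eef_pos: [0.547, -0.1146, 0.1018]
tcp_rot: [3.141, 0.0, -0.298]
ft_force: [-3.8, 1.7, 2.6]
finger_gap: 0.0172
```

```bash
python3 -c "
from h import *
go(.5495,-.1139,.103,-17)
c=dict(np.load('pics/wrist4.npz'))
k=lambda u,v,z=.084:fp(c,180+u/2.8-.3,(v-280)/2.8-.3,z)
a=(k(197,280)+k(317,280))/2;b=(k(235,600)+k(353,600))/2;d=a-b
print('bar yaw',np.degrees(np.arctan2(d[1],d[0])),'width',np.linalg.norm(k(216,440)-k(335,440)))
s=k(278,450);print('stem',s,k(278,450,.088)); print(c['range_z'][60,279])
"
```

```text
t 7.15 pos [ 0.547  -0.1146  0.1018] rot [ 3.1415e+00  3.0000e-04 -2.9780e-01] F [-3.8  1.7  2.6] M [0.42 1.07 0.02] gap 0.0172 
 shift [ 0.0022 -0.0014 -0.0012] turn -0.0011
bar yaw -10.823267385206018 width 0.011313970955370409
stem [ 0.63526055 -0.14076877  0.084     ] [ 0.63465496 -0.14058869  0.088     ]
0.07992995
```

arm_command --targets '[[[0,-0.001,0,0,0],[0,-0.001,0,0,0],[0.5,-0.001,0,0,0],[0.5,-0.001,0,0,0],[0.5,-0.001,0,0,0],[0.5,-0.001,0,0,0],[0.5,-0.001,0,-0.03,0],[0.5,-0.001,0,-0.07,0],[0.5,-0.001,0,-0.11,0],[0.5,-0.001,0,-0.11,0]]]'

```text
time: 8.15
eef_pos: [0.5494, -0.1144, 0.2178]
tcp_rot: [-3.138, -0.013, -0.296]
ft_force: [0.9, -0.1, 0.4]
finger_gap: 0.0426
```

```bash
python3 -c "
from h import *
go(.635,-.141,.2,-10.8)
c=cap('wrist','w5')
cv2.imwrite('pics/w5.png',cv2.resize(c['frame'][:,:,::-1],(784,588),interpolation=cv2.INTER_CUBIC))"
```

```text
t 8.15 pos [ 0.5494 -0.1144  0.2178] rot [-3.1385 -0.0131 -0.2963] F [ 0.9 -0.1  0.4] M [-0.01 -0.06  0.01] gap 0.0426 
 shift [0.0894 0.0005 0.0189] turn -0.1078
```

View pics/w5.png

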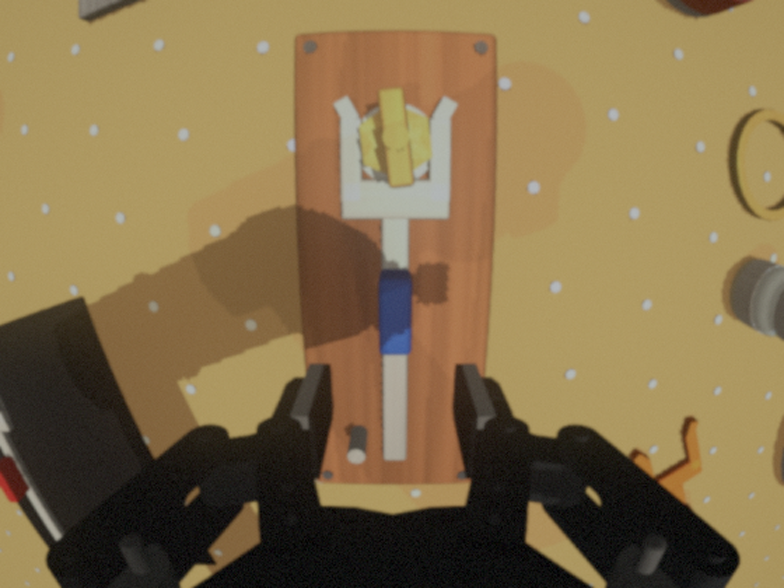

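The spanner lies seated along the board with its grip at (395,310) and tail at (395,458). The pin is beside it at (357,445), and the bar runs from (392,92) to (401,185).

```bash
python3 -c "
from h import *
c=dict(np.load('pics/w5.npz'))
q=lambda u,v,z=.084:fp(c,u/1.4,v/1.4,z)
a=q(391,91);b=q(401,185);d=a-b;print('bar',a,b,(a+b)/2,np.linalg.norm(d),np.degrees(np.arctan2(d[1],d[0])))
print(np.round(manip.get_state()['joint_pos'],3))
go(.635,-.141,.2,-10.8)"
```

```text
bar [ 0.6545672  -0.14479212  0.084     ] [ 0.61249098 -0.13658768  0.084     ] [ 0.63352909 -0.1406899   0.084     ] 0.04286864256978042 -11.033662947909969
[ 8.400e-02  3.530e-01 -2.840e-01  1.000e-03 -9.260e-01  1.189e+00]
t 8.2 pos [ 0.5477 -0.1142  0.2148] rot [-3.139  -0.0075 -0.2974] F [-0.4  0.1 -0.2] M [ 0.05  0.03 -0.05] gap 0.0426 
 shift [0.0912 0.0001 0.0155] turn -0.1089
```

arm_command --targets '[[[0.5,0.03,0,0,-0.1],[0.5,0.065,0,0.01,-0.111],[0.5,0.085,0,0.015,-0.111],[0.5,0.09,0,0.015,-0.111],[0.5,0.09,0,0.015,-0.111],[0.5,0.09,0,0.015,-0.111]]]'

```text
time: 8.8
eef_pos: [0.6313, -0.1405, 0.1959]
tcp_rot: [3.142, 0.001, -0.187]
ft_force: [0.7, 0.3, -0.6]
finger_gap: 0.0426
```

```bash
python3 -c "
from h import *
go(.6345,-.1407,.128,-10.9)"
```

```text
t 8.8 pos [ 0.6313 -0.1405  0.1959] rot [ 3.1415e+00  1.5000e-03 -1.8680e-01] F [ 0.7  0.3 -0.6] M [-0.01 -0.02 -0.03] gap 0.0426 
 shift [ 0.0033 -0.0004  0.0679] turn 0.0034
```

arm_command --targets '[[[0.5,0.003,0,0.03,0.003],[0.5,0.003,0,0.055,0.003],[0.5,0.003,0,0.066,0.003],[0.5,0.003,0,0.067,0.003],[0.5,0.003,0,0.067,0.003],[0,0.003,0,0.067,0.003],[0,0.003,0,0.067,0.003],[0,0.003,0,0.067,0.003],[0,0.003,0,0.067,0.003],[0,0.003,0,0.067,0.003],[0,0.003,0,0.067,0.003]]]'

```text
time: 9.9
eef_pos: [0.6357, -0.1415, 0.1309]
tcp_rot: [3.141, -0.002, -0.189]
ft_force: [-0.9, -0.4, 5.3]
finger_gap: 0.0109
```

```bash
python3 -c "
from h import *
go(.6345,-.1407,.128,-10.9)"
```

```text
t 9.9 pos [ 0.6357 -0.1415  0.1309] rot [ 3.1414e+00 -2.1000e-03 -1.8940e-01] F [-0.9 -0.4  5.3] M [-0.12  0.38 -0.04] gap 0.0109 
 shift [-0.0013 -0.0005  0.0029] turn 0.0009
```

arm_command --targets '[[[0,0,0,-0.002,0.05],[0,0,0,-0.002,0.1],[0,0,0,-0.002,0.15],[0,0,0,-0.002,0.2],[0,0,0,-0.002,0.23],[0,0,0,-0.002,0.23]]]'

```text
time: 10.5
eef_pos: [0.6356, -0.1416, 0.1311]
tcp_rot: [-3.141, -0.001, -0.42]
ft_force: [1.0, -3.3, -2.1]
finger_gap: 0.0109
```

```bash
cat > m.py <<'E'
from h import *
s=manip.get_state();M=s['wrist_torque'];print('t',round(float(s['time']),2),'turned',round(-10.8-np.degrees(s['tcp_rot'][2]),2),'deg','M',np.round(M,3),'F',np.round(s['ft_force'],1),'pos',np.round(s['eef_pos'],4),'j6',np.round(s['joint_pos'][5],3),'gap',round(float(s['finger_gap']),4))
E
python3 m.py
```

```text
t 10.5 turned 13.26 deg M [-0.83  -0.625 -0.031] F [ 1.  -3.3 -2.1] pos [ 0.6356 -0.1416  0.1311] j6 1.122 gap 0.0109
```

arm_command --targets '[[[0,0,0,0,0.025],[0,0,0,0,0.05],[0,0,0,0,0.05]]]'

```text
time: 10.8
eef_pos: [0.6355, -0.1416, 0.1312]
tcp_rot: [-3.141, -0.001, -0.471]
ft_force: [2.7, -4.6, -3.8]
finger_gap: 0.011
```

```bash
python3 m.py
```

```text
t 10.8 turned 16.18 deg M [-1.278 -1.008 -0.041] F [ 2.7 -4.6 -3.8] pos [ 0.6355 -0.1416  0.1312] j6 1.071 gap 0.011
```

arm_command --targets '[[[0,0.001,0.0007,0.0007,0.025],[0,0.001,0.0007,0.0007,0.05],[0,0.001,0.0007,0.0007,0.05]]]'

```text
time: 11.1
eef_pos: [0.6357, -0.142, 0.131]
tcp_rot: [-3.141, 0.0, -0.521]
ft_force: [0.9, -0.5, 0.6]
finger_gap: 0.0113
```

```bash
python3 m.py
```

```text
t 11.1 turned 19.03 deg M [-0.036 -0.226 -0.042] F [ 0.9 -0.5  0.6] pos [ 0.6357 -0.142   0.131 ] j6 1.022 gap 0.0113
```

arm_command --targets '[[[0,0,0,0,0.025],[0,0,0,0,0.05],[0,0,0,0,0.05]]]'

```text
time: 11.4
eef_pos: [0.6357, -0.1421, 0.131]
tcp_rot: [-3.141, 0.0, -0.571]
ft_force: [0.3, 0.1, 3.2]
finger_gap: 0.011
```

```bash
python3 m.py
```

```text
t 11.4 turned 21.89 deg M [ 0.285 -0.046 -0.018] F [0.3 0.1 3.2] pos [ 0.6357 -0.1421  0.131 ] j6 0.972 gap 0.011
```

arm_command --targets '[[[0,0,0,0,0.025],[0,0,0,0,0.05],[0,0,0,0,0.05]]]'

```text
time: 11.7
eef_pos: [0.6357, -0.1422, 0.131]
tcp_rot: [-3.141, 0.0, -0.621]
ft_force: [-0.1, 0.2, 3.3]
finger_gap: 0.0103
```

```bash
python3 m.py
```

```text
t 11.7 turned 24.76 deg M [ 0.57   0.112 -0.012] F [-0.1  0.2  3.3] pos [ 0.6357 -0.1422  0.131 ] j6 0.923 gap 0.0103
```

arm_command --targets '[[[0,0,0,0,0.025],[0,0,0,0,0.05],[0,0,0,0,0.05]]]'

```text
time: 12.0
eef_pos: [0.6357, -0.1422, 0.1309]
tcp_rot: [-3.141, 0.0, -0.671]
ft_force: [-0.3, 2.3, 5.2]
finger_gap: 0.0111
```

```bash
python3 m.py
```

```text
t 12.0 turned 27.63 deg M [ 0.749  0.216 -0.008] F [-0.3  2.3  5.2] pos [ 0.6357 -0.1422  0.1309] j6 0.873 gap 0.0111
```

arm_command --targets '[[[0,0,-0.0003,-0.0004,0.025],[0,0,-0.0003,-0.0004,0.05],[0,0,-0.0003,-0.0004,0.05]]]'

```text
time: 12.3
eef_pos: [0.6357, -0.1422, 0.131]
tcp_rot: [3.141, 0.0, -0.721]
ft_force: [-1.2, 0.9, 3.0]
finger_gap: 0.0107
```

```bash
python3 m.py
```

```text
t 12.3 turned 30.5 deg M [ 0.336  0.262 -0.006] F [-1.2  0.9  3. ] pos [ 0.6357 -0.1422  0.131 ] j6 0.822 gap 0.0107
```

arm_command --targets '[[[0,0,0,0,0.025],[0,0,0,0,0.05],[0,0,0,0,0.05]]]'

```text
time: 12.6
eef_pos: [0.6357, -0.1422, 0.131]
tcp_rot: [3.141, 0.0, -0.771]
ft_force: [-0.9, -0.1, 3.6]
finger_gap: 0.0109
```

```bash
python3 m.py
```

```text
t 12.6 turned 33.36 deg M [0.146 0.382 0.028] F [-0.9 -0.1  3.6] pos [ 0.6357 -0.1422  0.131 ] j6 0.772 gap 0.0109
```

arm_command --targets '[[[0,0,0,0,0.025],[0,0,0,0,0.045],[0,0,0,0,0.045]]]'

```text
time: 12.9
eef_pos: [0.6357, -0.1422, 0.131]
tcp_rot: [3.141, 0.0, -0.816]
ft_force: [-1.1, 0.2, 2.3]
finger_gap: 0.0109
```

```bash
python3 m.py
```

```text
t 12.9 turned 35.94 deg M [-0.013  0.483 -0.053] F [-1.1  0.2  2.3] pos [ 0.6357 -0.1422  0.131 ] j6 0.727 gap 0.0109
```

arm_command --targets '[[[0,0,0,0,0.025],[0,0,0,0,0.05],[0,0,0,0,0.05]]]'

```text
time: 13.2
eef_pos: [0.6357, -0.1423, 0.131]
tcp_rot: [3.141, 0.0, -0.866]
ft_force: [-1.8, -0.2, 3.1]
finger_gap: 0.0108
```

```bash
python3 m.py
```

```text
t 13.2 turned 38.8 deg M [-0.228  0.594 -0.009] F [-1.8 -0.2  3.1] pos [ 0.6357 -0.1423  0.131 ] j6 0.677 gap 0.0108
```

arm_command --targets '[[[0,0,0,0,0.025],[0,0,0,0,0.05],[0,0,0,0,0.05]]]'

```text
time: 13.5
eef_pos: [0.6356, -0.1422, 0.131]
tcp_rot: [3.141, 0.0, -0.916]
ft_force: [-2.3, -0.7, 1.6]
finger_gap: 0.0109
```

```bash
python3 m.py
```

```text
t 13.5 turned 41.67 deg M [-0.426  0.718  0.12 ] F [-2.3 -0.7  1.6] pos [ 0.6356 -0.1422  0.131 ] j6 0.627 gap 0.0109
```

The moment has risen to 0.12, so the jam nut is probably now dragging the lower nut.

arm_command --targets '[[[0,-0.0002,0.0005,0,0.02],[0,-0.0002,0.0005,0,0.04],[0,-0.0002,0.0005,0,0.04]]]'

```text
time: 13.8
eef_pos: [0.6355, -0.1423, 0.131]
tcp_rot: [-3.142, -0.0, -0.955]
ft_force: [-2.1, -1.1, 1.1]
finger_gap: 0.0112
```

```bash
python3 m.py
```

```text
t 13.8 turned 43.94 deg M [-0.479  0.48   0.192] F [-2.1 -1.1  1.1] pos [ 0.6355 -0.1423  0.131 ] j6 0.588 gap 0.0112
```

arm_command --targets '[[[0,0,0,0,0.015],[0,0,0,0,0.03],[0,0,0,0,0.03]]]'

```text
time: 14.1
eef_pos: [0.6354, -0.1423, 0.131]
tcp_rot: [3.142, -0.0, -0.985]
ft_force: [-0.8, -2.1, 1.1]
finger_gap: 0.011
```

```bash
python3 m.py
```

```text
t 14.1 turned 45.63 deg M [-0.535  0.357  0.398] F [-0.8 -2.1  1.1] pos [ 0.6354 -0.1423  0.131 ] j6 0.558 gap 0.011
```

arm_command --targets '[[[0,0,0,0,0.008],[0,0,0,0,0.008],[0,0,0,0,0.008]]]'

```text
time: 14.4
eef_pos: [0.6355, -0.1423, 0.1311]
tcp_rot: [-3.142, -0.0, -0.993]
ft_force: [-1.1, -1.4, 0.4]
finger_gap: 0.0111
```

```bash
python3 m.py; python3 m.py; python3 -c "
from h import *
c=cap('top','top6');cap('scene','scene6')"; python3 m.py
```

```text
t 14.4 turned 46.08 deg M [-0.659  0.285  0.433] F [-1.1 -1.4  0.4] pos [ 0.6355 -0.1423  0.1311] j6 0.55 gap 0.0111
t 14.4 turned 46.08 deg M [-0.659  0.285  0.433] F [-1.1 -1.4  0.4] pos [ 0.6355 -0.1423  0.1311] j6 0.55 gap 0.0111
t 14.5 turned 46.08 deg M [-0.694  0.232  0.409] F [-1.3 -2.7 -0.5] pos [ 0.6354 -0.1423  0.1311] j6 0.55 gap 0.011
```

arm_command --targets '[[[0,0,0,0,0.008],[0,0,0,0,0.01],[0,0,0,0,0.01]]]'

```text
time: 14.8
eef_pos: [0.6354, -0.1422, 0.1311]
tcp_rot: [-3.142, -0.0, -1.003]
ft_force: [-0.8, -2.5, 0.3]
finger_gap: 0.0114
```

```bash
python3 m.py;python3 -c "
from h import *
c=cap('top','top7')
f=c['frame'][150:275,255:340,::-1];cv2.imwrite('pics/top7.png',cv2.resize(f,None,fx=4.7,fy=4.7,interpolation=cv2.INTER_CUBIC))
c=cap('scene','scene7')
"; python3 m.py
```

```text
t 14.8 turned 46.65 deg M [-0.709  0.215  0.504] F [-0.8 -2.5  0.3] pos [ 0.6354 -0.1422  0.1311] j6 0.54 gap 0.0114
t 14.9 turned 46.65 deg M [-0.728  0.215  0.51 ] F [-1.5 -2.7 -0.5] pos [ 0.6354 -0.1422  0.1311] j6 0.54 gap 0.0113
```

View pics/top7.png

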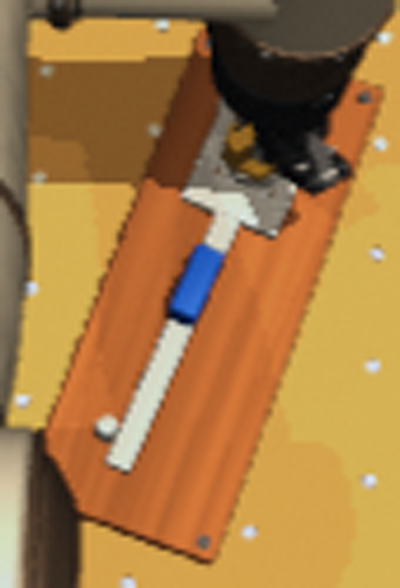

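The handle bears on the pin: pin at (107,427), shaft alongside it. The moment holds at 0.51 N m. Release and withdraw.

arm_command --targets '[[[0.5,0,0,0,0],[0.5,0,0,0,0],[0.5,0,0,0,0],[0.5,0,0,0,0],[0.5,0,0,-0.03,0],[0.5,0,0,-0.07,0],[0.5,0,0,-0.12,0],[0.5,0,0,-0.15,0],[0.5,0,0,-0.15,0]]]'

```text
time: 15.8
eef_pos: [0.6375, -0.1424, 0.2879]
tcp_rot: [-3.132, -0.008, -1.002]
ft_force: [0.4, -0.2, 0.5]
finger_gap: 0.0425
```

```bash
python3 m.py; python3 -c "
from h import *
go(.55,-.05,.3,-17)
c=cap('wrist','w8');a=cv2.resize(c['frame'][100:420,100:460,::-1],(675,600));cv2.imwrite('pics/w8.png',a)
"
```

```text
t 15.8 turned 46.63 deg M [0.017 0.028 0.046] F [ 0.4 -0.2  0.5] pos [ 0.6375 -0.1424  0.2879] j6 0.54 gap 0.0425
t 15.8 pos [ 0.6375 -0.1424  0.2879] rot [-3.1317 -0.0077 -1.0024] F [ 0.4 -0.2  0.5] M [0.02 0.03 0.05] gap 0.0425 
 shift [-0.1249  0.0238 -0.0133] turn -0.7057
```

arm_command --targets '[[[0.5,-0.02,-0.03,0,-0.14],[0.5,-0.04,-0.06,0,-0.29],[0.5,-0.05,-0.09,0,-0.44],[0.5,-0.06,-0.1,0,-0.58],[0.5,-0.06,-0.1,0,-0.7],[0.5,-0.06,-0.1,0,-0.7],[0.5,-0.06,-0.1,0,-0.7]]]'

```text
time: 16.55
eef_pos: [0.687, -0.0379, 0.2798]
tcp_rot: [3.141, 0.002, -0.306]
ft_force: [1.0, -0.5, 0.4]
finger_gap: 0.0427
```

```bash
python3 -c "
from h import *
go(.55,-.05,.3,-17)
c=cap('wrist','w9');a=cv2.resize(c['frame'][:,:,::-1],(784,588),interpolation=cv2.INTER_CUBIC);cv2.imwrite('pics/w9.png',a)
"
```

```text
t 16.55 pos [ 0.687  -0.0379  0.2798] rot [ 3.1409e+00  2.0000e-03 -3.0560e-01] F [ 1.  -0.5  0.4] M [-0.03  0.02 -0.02] gap 0.0427 
 shift [-0.1271  0.0528 -0.0199] turn -0.0089
```

View pics/w9.png

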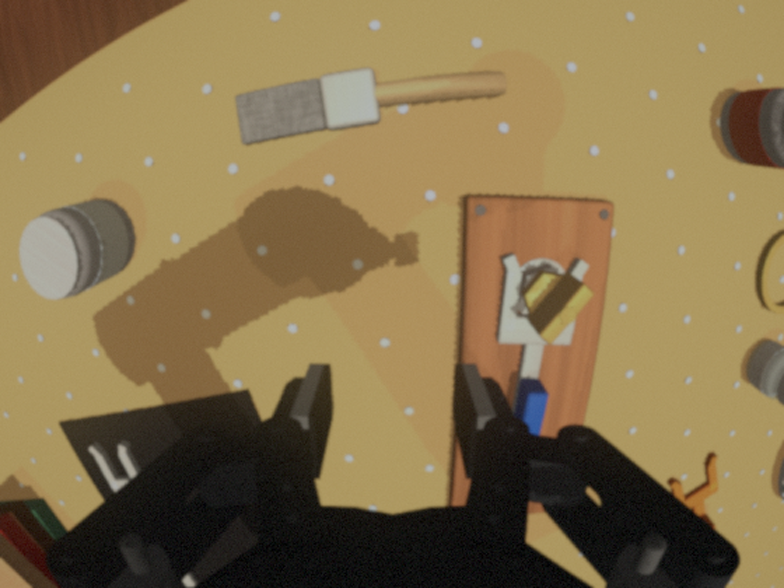

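The spanner is still on the nut (jaw at about (540,300)) and the bar is at its tightened angle. The bystanders in view (brush, tins, ring) look undisturbed, and the robot is clear of everything, so I hand it in.

```bash
python3 -c "
from cell import manip
print(manip.close_job())"
```

```text
the job is handed in; nothing more can be done
None
```

The blue-gripped spanner is on the lower nut with its handle bearing on the stop pin, and the jam nut is tightened against the lower nut. I handed the job in at about 16.6 s with the robot clear of everything.

- **Spanner:** I slid it on level along the board from 50 mm short. I felt a light 7 N contact at the jaw bottom, backed off about 1 mm, set it down and let go.
- **Tightening:** I turned the bar about 47° clockwise in one grip. The moment rose from about 0 at 39° to 0.51 N m, held there, and was never measured higher. In the free run the sensor read about 0.05 N m low, so the true moment may be nearer 0.55 N m.
- **Lower nut:** I did not measure its rotation directly. The moment began to rise between about 39° and 42° of the turn and reached 0.4 N m by 46°. That suggests only a few degrees of drag, well under the 24° allowed.
- **Last checks:** The top picture taken while tightening shows the handle against the pin. The final wrist picture shows the spanner still on the nut and the bar at its turned angle. The brush, tins and ring visible there look undisturbed.
- **Slip and limits of these checks:** My withdrawal move after release went to the wrong side, through free space, and touched nothing. The pin end of the handle was hidden in the final picture, so that contact was not rechecked after release.

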